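# Load the egg incubator: find the full caddy by weight

### The job

One of the two identical closed egg caddies holds a clutch of eggs and the other is empty: find the heavier by lifting them, stand it upright in the pulled-out incubator drawer, and stand the empty one upright in the steel wash tray. Lay every black temperature logger on the bench (one to three of them) on the floor of the drawer as well, beside the caddy and not stacked. Then push the drawer fully home, and after that swing the latch bar right across the drawer's front; leave the mug, the spray bottle and the glass jar where they are.

Things in the scene. Friction and masses are not known exactly. Their poses are not given: they have to be found in the camera images.
- caddy_1: closed plastic egg caddy, white with a grey lid, a box 94 x 94 x 66 mm with an upright grey rib on the lid to lift it by (60 mm long along the caddy's x, 14 mm thick along y, 30 mm tall, top at 96 mm). Origin: centre of the underside, z up. Stands on the bench. The lid does not open. Looks exactly like caddy_2; either may be the full one, which is over 200 g heavier than the other (both under 0.6 kg); the contents have about 2 mm of play
- caddy_2: the other caddy, same size and shape, axes and origin as caddy_1
- logger_1: black plastic temperature logger, a block 90 (x) x 40 (y) x 34 (z) mm with a small screen on top, about 0.1 kg, lying on the bench. Origin: centre of the underside. May be absent
- logger_2: as logger_1; may be absent
- logger_3: as logger_1; may be absent
- incubator: low cream drawer incubator with a clear top, fixed to the bench, 260 deep (x) x 400 wide (y) x 138 mm tall. Origin: on the bench at the middle of its front face; x points into it, away from the robot, y to its left as seen from the robot. The drawer opening below the top is 116 mm high
- drawer_front (a point): point on the outer (robot-side) face of the drawer's front panel, in the middle of its width, 70 mm above the bench; axes as the incubator's. The panel is 12 mm thick, 355 mm wide, from 12 to 92 mm above the bench; push here along the incubator's x to close
- drawer: the drawer: a white pan behind a cream front panel; the pan is 150 (x) x 340 (y) mm inside. Origin: centre of the underside of the pan's floor, 8 mm above the bench; axes as the incubator's. The floor is 4 mm thick, the pan's rim stands 20 mm above the origin. It slides along the incubator's x with about 1.5 N of friction and stays where it is left; it starts 140 to 155 mm out, when all of the pan but at most its last 20 mm is in the open
- drawer_home (a point): fixed point where the drawer's origin lies when the drawer is fully home (the stop); axes as the incubator's
- latch (a joint): angle of the latch bar about its upright pivot, in rad: 0 swung clear (it points at the robot side and 30 degrees to the right of straight out), growing clockwise seen from above, stop at 2.094 when it lies straight across the drawer's front (starts 0 to 0.25). Friction about 1 N at the knob; stays where it is left
- latch_pivot (a point): point on the latch's pivot axis, at the knob's mid height, 27 mm in front of the incubator's face and 190 mm to the right of its middle (-y); axes as the incubator's
- latch_knob (a point): middle of the upright round black knob on the free end of the latch bar, 18 mm across, 85 mm from the pivot axis, standing from 99 to 137 mm above the bench; this point is 121 mm above the bench
- wash_tray: shallow square steel tray fixed to the bench, 160 x 160 x 28 mm with 4 mm walls and floor. Origin: centre of the underside
- mug: blue mug, 90 mm tall, bystander; origin under its centre
- spray: white bottle, 130 mm tall, bystander; origin under its centre
- jar: open glass jar, 100 mm tall, bystander; origin under its centre

How it is judged (in metres and radians):
On the way, in this order (a step that is already met when the one before it is completed fails the run):
1. the full caddy and every logger are in the pan, the drawer still out (((contact force between caddy_1 and drawer above 3 N and angle between caddy_1's own z axis and vertical below 0.1 rad and x of caddy_1 in the frame of drawer between -0.04 and 0.04 m and y of caddy_1 in the frame of drawer between -0.13 and 0.13 m and z of caddy_1 in the frame of drawer between -0.005 and 0.012 m) or (contact force between caddy_2 and drawer above 3 N and angle between caddy_2's own z axis and vertical below 0.1 rad and x of caddy_2 in the frame of drawer between -0.04 and 0.04 m and y of caddy_2 in the frame of drawer between -0.13 and 0.13 m and z of caddy_2 in the frame of drawer between -0.005 and 0.012 m)) and x of logger_1 in the frame of drawer between -0.065 and 0.065 m and y of logger_1 in the frame of drawer between -0.16 and 0.16 m and z of logger_1 in the frame of drawer between -0.005 and 0.035 m and x of logger_2 in the frame of drawer between -0.065 and 0.065 m and y of logger_2 in the frame of drawer between -0.16 and 0.16 m and z of logger_2 in the frame of drawer between -0.005 and 0.035 m and x of logger_3 in the frame of drawer between -0.065 and 0.065 m and y of logger_3 in the frame of drawer between -0.16 and 0.16 m and z of logger_3 in the frame of drawer between -0.005 and 0.035 m and x of drawer in the frame of drawer_home below -0.09 m), for 0.3 s.
2. the drawer is pushed home while the latch is still clear (x of drawer in the frame of drawer_home above -0.006 m and value of joint latch below 1.2 rad), for 0.2 s.
3. the latch bar lies across the drawer's front (value of joint latch above 1.92 rad and x of drawer in the frame of drawer_home above -0.006 m), for 0.2 s.
At the end, for the whole second after the job is handed in: Full caddy upright (6 degrees) on the pan floor; every logger on the pan floor, not stacked; empty caddy upright in the wash tray, centre within 50 mm each way; drawer home within 6 mm; latch within 10 degrees of fully across; all at rest (all of step 3 and ((contact force between caddy_1 and drawer above 3 N and angle between each of caddy_1, caddy_2's own z axis and vertical below 0.1 rad and x of caddy_1 in the frame of drawer between -0.04 and 0.04 m and y of caddy_1 in the frame of drawer between -0.13 and 0.13 m and z of caddy_1 in the frame of drawer between -0.005 and 0.012 m and contact force between caddy_2 and wash_tray above 0.5 N and x of caddy_2 in the frame of wash_tray between -0.05 and 0.05 m and y of caddy_2 in the frame of wash_tray between -0.05 and 0.05 m) or (contact force between caddy_2 and drawer above 3 N and angle between each of caddy_2, caddy_1's own z axis and vertical below 0.1 rad and x of caddy_2 in the frame of drawer between -0.04 and 0.04 m and y of caddy_2 in the frame of drawer between -0.13 and 0.13 m and z of caddy_2 in the frame of drawer between -0.005 and 0.012 m and contact force between caddy_1 and wash_tray above 0.5 N and x of caddy_1 in the frame of wash_tray between -0.05 and 0.05 m and y of caddy_1 in the frame of wash_tray between -0.05 and 0.05 m)) and x of logger_1 in the frame of drawer between -0.065 and 0.065 m and y of logger_1 in the frame of drawer between -0.16 and 0.16 m and z of logger_1 in the frame of drawer between -0.005 and 0.035 m and linear speed of each of logger_1, logger_2, logger_3, caddy_1, caddy_2 below 0.02 m/s and x of logger_2 in the frame of drawer between -0.065 and 0.065 m and y of logger_2 in the frame of drawer between -0.16 and 0.16 m and z of logger_2 in the frame of drawer between -0.005 and 0.035 m and x of logger_3 in the frame of drawer between -0.065 and 0.065 m and y of logger_3 in the frame of drawer between -0.16 and 0.16 m and z of logger_3 in the frame of drawer between -0.005 and 0.035 m); the robot touches nothing.
It fails at once if the mug is disturbed (moved over 40 mm) (distance of mug from where it was at the start of the episode above 0.04 m).
It fails at once if the spray is disturbed (moved over 40 mm) (distance of spray from where it was at the start of the episode above 0.04 m).
It fails at once if the jar is disturbed (moved over 40 mm) (distance of jar from where it was at the start of the episode above 0.04 m).
Of clutch_1, clutch_2 only 1 to 1 are there at a start; the rules pass over those that are not, and their reading is None.
Of logger_1, logger_2, logger_3 only 1 to 3 are there at a start; the rules pass over those that are not, and their reading is None.
At some moment in a run one of logger_1, logger_2, logger_3 may be knocked a few centimetres aside while the robot is not near it.
Once in a run the grip may slacken for a moment while it holds something.
It also fails if it takes over 210 s, if anything falls off the work surface, if the arm or the gripper's body presses on something with over 40 N, if the wrist force passes 120 N, or if a joint passes its speed limit or range.

### The arm

A 7-joint arm with a two-finger parallel gripper is mounted at the origin on the work surface. World frame = base frame: x ahead of the robot, y to its left, z up, the work surface at z = 0. Lengths are in m, angles in degrees, forces in N, time in s.
With the tool pointing down it reaches from about 0.35 to 0.775 m from the base axis. Payload 3.1 kg.
Tool frame: the origin (TCP) lies midway between the tips of the shut fingers; the grasp point (between the pads) lies 19 mm behind it; z points along the fingers, y is the line along which they close (so a half turn about z gives the same grasp; the last joint's range is limited). The gripper opens to 85 mm and grips with 20 to 120 N. Pads are 22 mm wide; open, the fingers measure 114 mm over their backs; the gripper's body (76 mm by 85 mm) begins 54 mm behind the grasp point. The pads swing forward as they close: fully open they stand 13 mm farther back than shut.
Start: joints at [-69.998, 17.813, 0.802, 86.603, -0.252, 75.585, -1.558], TCP at [0.209, 0.509, 0.231] pointing down, gripper open.
Joint ranges: [-154.91, 154.91], [-16.99, 109.72], [-72.82, 74.43], [7.12, 147.25], [-82.49, 262.49], [11.32, 116.49], [-174.64, 174.64]. Speed limits (degrees/s): [159.86, 159.86, 180, 180, 180, 180, 180].

### API

Orientations are given as a 3x3 rotation matrix whose columns are the frame's x, y, z axes.
In Python, from workcell import move_pose, movel, set_joints, move_gripper, pause, ik, state, snapshot, camera_info, MotionError, close_job gives the robot as it stands. The module is installed in compiled form; this text tells all that it offers. Calls block until the motion is done:
- move_pose(position, orientation): joint-space move of the TCP to a pose.
- movel(position, ori=None, speed=0.15): straight line of the TCP; ori=None keeps the orientation; speed is the mean speed in m/s.
- set_joints(angles): joint-space move.
- move_gripper(opening, f_grip=None): opening from 0.0 (shut) to 1.0 (fully open); f_grip is the grip in N (None keeps the last); returns when the fingers have stopped.
- pause(seconds).
- ik(position, orientation): joint angles nearest the present ones, or None.
- state(): the state.
- snapshot(name): name is "side" or "top" or "wrist"; returns the picture (480x640x3 uint8, blue, green, red); there is no depth.
- camera_info(name): a dict with "K" (3x3 intrinsics, pixels), "rvec" (rotation vector, rad) and "tvec" (3), from world to camera coordinates, as OpenCV has them. Camera axes: x right, y down, z forward; pixel columns grow to the right and rows downward; lengths in m; the calibration is good to about 2 mm. A picture is of the moment at which its call begins: read the wrist's pose just before it. camera_info takes no time and is no camera call; for the wrist camera it gives the pose at the moment of the call.
A pose or a line that the arm cannot do raises MotionError and nothing moves.
- close_job(): hands the job in; it is judged then, once.
The state is a dict: "time_s": time; "joint_positions": joint angles; "joint_velocities": joint speeds; "tau": joint torques, N m; "tcp_pos": TCP position; "tool_rot": TCP orientation; "force": force on the tool from outside, world axes, zero at the start; "ft_torque": the same for the moment, N m; "gripper_width": opening from 0.0 (shut) to 1.0 (fully open); "grasp_force": force on a finger pad.
Only numpy, scipy, OpenCV 4.12 (cv2) and the standard library are available. Lean on these libraries where they do the work, as an engineer would, in place of code of your own. Each camera call takes 0.05 s, during which the arm holds its last target. There are 200 camera calls.

## Working session

There is one attempt and no reset: what is moved stays moved. The work goes in short steps, each a Python script; the robot and the scene stay as the last script left them, time stands still between calls to the robot, and variables do not carry over. Pictures are saved under pics/ and viewed, at most 14 in all, crops included, and the job is handed in when it is done.

```bash
mkdir -p pics; python3 - <<'E'
from workcell import *
import cv2,numpy as np
for n in("top","side"):
    cv2.imwrite(f"pics/{n}0.png",snapshot(n)); c=camera_info(n); R=cv2.Rodrigues(np.array(c["rvec"]))[0]
    print(n,np.round(c["K"],1).tolist(),np.round(-R.T@np.array(c["tvec"]).ravel(),3),np.round(R,2).tolist())
s=state();print(s["time_s"],s["tcp_pos"],np.round(s["tool_rot"],2).tolist(),s["force"])
E
```

```text
top [[451.8, 0.0, 329.5], [0.0, 451.8, 240.2], [0.0, 0.0, 1.0]] [ 0.431 -0.03   1.038] [[-0.01, -1.0, 0.02], [-0.99, 0.0, -0.16], [0.16, -0.02, -0.99]]
side [[617.7, 0.0, 320.6], [0.0, 617.7, 235.9], [0.0, 0.0, 1.0]] [ 0.361 -0.843  1.074] [[0.97, -0.26, 0.01], [-0.19, -0.74, -0.65], [0.18, 0.62, -0.76]]
0.1 [0.20923025 0.50792457 0.23031449] [[-0.92, 0.38, -0.0], [0.38, 0.92, -0.0], [-0.0, -0.0, -1.0]] [ 0.34484411 -1.45344607 -0.4625552 ]
```

View pics/top0.png

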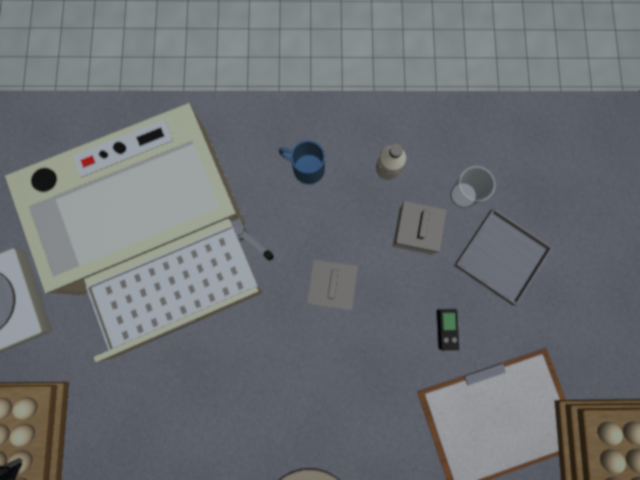

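View pics/side0.png

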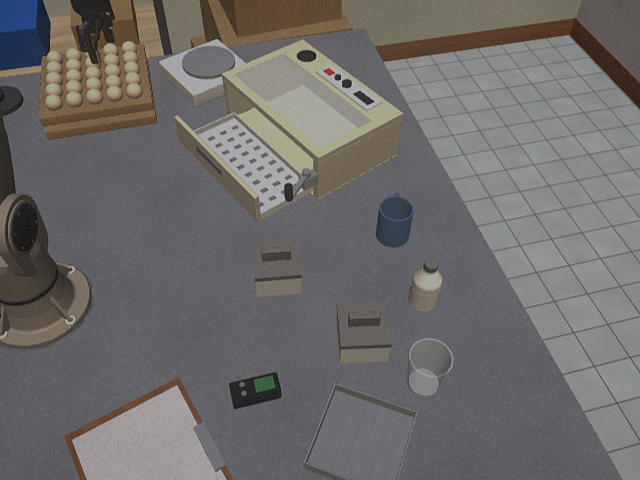

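The top view shows caddies near (333,285) and (421,227), one logger at (448,330), the tray at (503,257), the drawer pan around (175,290) and the latch knob at (268,255). The side view confirms this and shows only one logger. Next I'll enlarge crops.

```bash
python3 - <<'E'
import cv2
t=cv2.imread("pics/top0.png");s=cv2.imread("pics/side0.png")
def cr(im,x,y,w,h,k,n):
    cv2.imwrite(n,cv2.resize(im[y:y+h,x:x+w],None,fx=k,fy=k,interpolation=cv2.INTER_CUBIC))
cr(t,296,180,264,180,3,"pics/t1.png")
cr(t,80,200,200,170,3.5,"pics/t2.png")
cr(s,220,230,240,250,2.4,"pics/s1.png")
cr(s,160,90,180,140,4,"pics/s2.png")
E
```

```text
(no output)
```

View pics/t1.png

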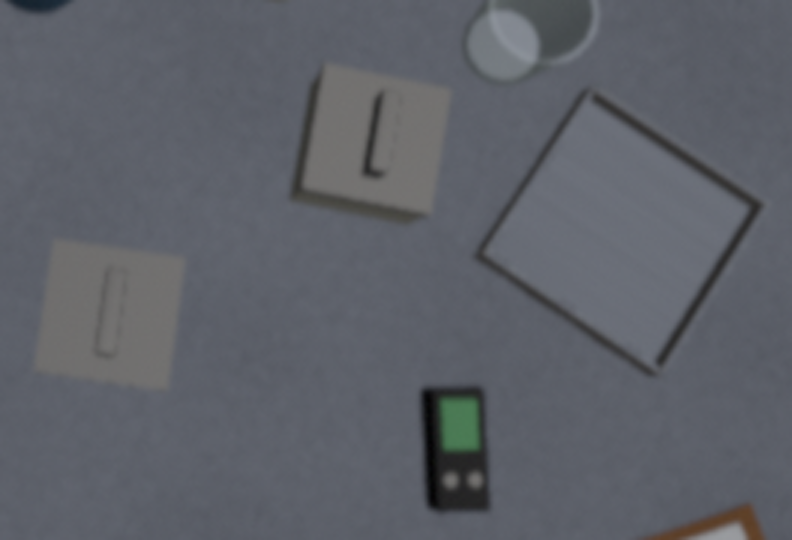

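View pics/t2.png

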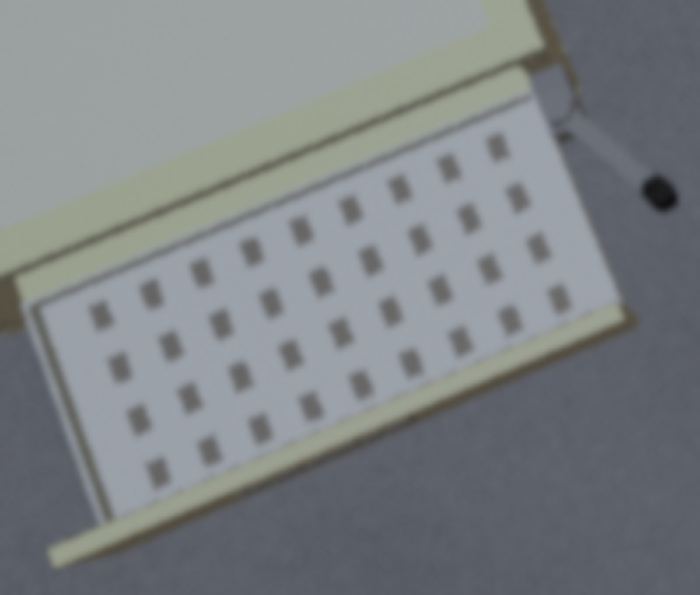

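View pics/s1.png

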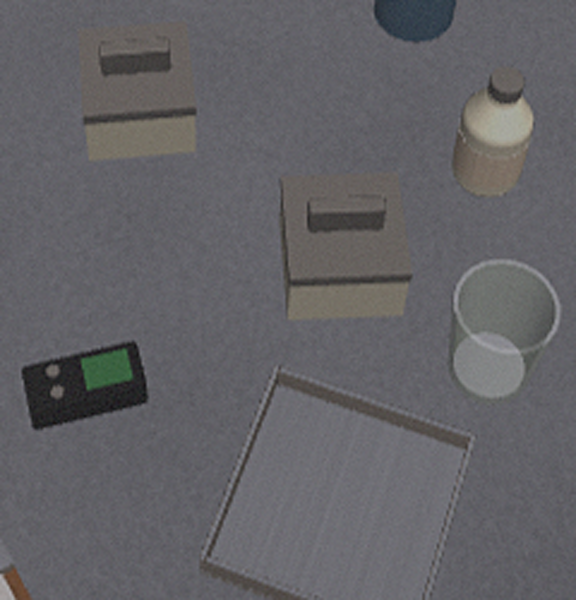

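View pics/s2.png

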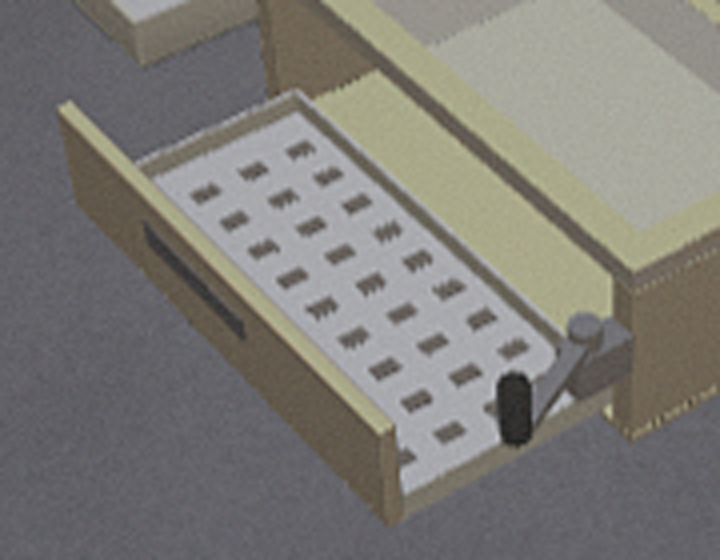

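The crops show the corners clearly: lids, rib tops, logger top, tray rim, panel top, knob. Now I'll triangulate them.

```bash
cat > h.py <<'E'
from workcell import *
import cv2,numpy as np
def P(n,c=None):
    c=c or camera_info(n);R=cv2.Rodrigues(np.array(c["rvec"],float))[0]
    return np.array(c["K"])@np.c_[R,np.array(c["tvec"]).ravel()]
def tri(a,b,Pa,Pb):
    X=cv2.triangulatePoints(Pa,Pb,np.array(a,float).reshape(2,1),np.array(b,float).reshape(2,1)).ravel();return X[:3]/X[3]
def plane(px,Pm,z): # pixel -> world at height z
    H=np.c_[Pm[:,0],Pm[:,1],Pm[:,2]*z+Pm[:,3]];X=np.linalg.solve(H,[*px,1]);return X[:2]/X[2]
E
cat > m.py <<'E'
from h import *
def f(x0,y0,k):return lambda p:((p[0]+.5)/k-.5+x0,(p[1]+.5)/k-.5+y0)
t1=f(296,180,3);t2=f(80,200,3.5);s1=f(220,230,2.4);s2=f(160,90,4)
T=P("top");S=P("side")
def do(n,ft,fs,tp,sp):
    X=np.array([tri(ft(a),fs(b),T,S) for a,b in zip(tp,sp)]);print(n);print(np.round(X,4));
    if len(X)==4:
        d=X[1]-X[0]+X[2]-X[3];print(" c",np.round(X.mean(0),4),"len",np.round([np.linalg.norm(X[1]-X[0]),np.linalg.norm(X[2]-X[1])],3),"yaw",np.round(np.degrees(np.arctan2(d[1],d[0])),1))
# order (-x+y),(+x+y),(+x-y),(-x-y)
do("lidA",t1,s1,[(35,371),(52,240),(186,258),(168,389)],[(79,28),(187,25),(195,108),(82,115)])
do("ribA",t1,s1,[(96,356),(110,266),(127,267),(113,357)],[(99,42),(168,38),(170,50),(100,53)])
do("lidB",t1,s1,[(300,188),(325,63),(452,88),(431,213)],[(281,176),(402,178),(410,274),(287,278)])
do("ribB",t1,s1,[(369,174),(385,90),(403,93),(387,177)],[(308,200),(384,196),(385,211),(309,212)])
do("logger",t1,s1,[(438,510),(435,388),(482,387),(489,509)],[(22,368),(136,343),(143,378),(29,402)])
do("tray",t1,s1,[(478,257),(590,90),(763,205)],[(280,369),(473,436),(430,600)])
print("tray z.028",[np.round(plane(t1(p),T,.028),4) for p in[(478,257),(590,90),(763,205),(656,375)]])
do("panel outer top L,R",t2,s2,[(48,548),(57,568),(634,318)],[(72,101),(62,108),(388,434)])
print("panel z.092",[np.round(plane(t2(p),T,.092),4) for p in[(48,548),(57,568),(634,318),(622,304)]])
print("pan back rim z.028",[np.round(plane(t2(p),T,.028),4) for p in[(532,96),(33,303)]])
do("panback L",t2,s2,[(33,303)],[(296,92)])
do("knobtop",t2,s2,[(660,188)],[(515,380)])
do("pivot",t2,s2,[(558,96)],[(584,325)])
do("face right top corner",t2,s2,[(545,46)],[(634,275)])
E
python3 m.py
```

```text
lidA
[[ 0.4516 -0.0021  0.0744]
 [ 0.5458 -0.0142  0.0647]
 [ 0.5303 -0.1102  0.0714]
 [ 0.4369 -0.0956  0.0736]]
 c [ 0.4911 -0.0555  0.071 ] len [0.095 0.097] yaw -8.1
ribA
[[ 0.4619 -0.0448  0.1021]
 [ 0.521  -0.0547  0.1019]
 [ 0.5201 -0.0666  0.1001]
 [ 0.4607 -0.0564  0.1017]]
 c [ 0.4909 -0.0556  0.1015] len [0.06  0.012] yaw -9.6
lidB
[[ 0.5815 -0.194   0.0705]
 [ 0.6776 -0.2167  0.0645]
 [ 0.6536 -0.3078  0.0724]
 [ 0.5605 -0.2877  0.0729]]
 c [ 0.6183 -0.2516  0.0701] len [0.099 0.095] yaw -12.7
ribB
[[ 0.5888 -0.2388  0.098 ]
 [ 0.6475 -0.2518  0.1009]
 [ 0.6446 -0.2647  0.1001]
 [ 0.586  -0.2509  0.1002]]
 c [ 0.6167 -0.2515  0.0998] len [0.06  0.013] yaw -12.9
logger
[[ 0.3496 -0.2924  0.0365]
 [ 0.4377 -0.2942  0.0378]
 [ 0.4368 -0.3271  0.0433]
 [ 0.3504 -0.3265  0.0467]]
 c [ 0.3936 -0.3101  0.041 ] len [0.088 0.033] yaw -0.8
tray
[[ 0.5396 -0.336   0.023 ]
 [ 0.6649 -0.4275  0.0283]
 [ 0.5813 -0.5415  0.0563]]
tray z.028 [array([ 0.535, -0.334]), array([ 0.6634, -0.4274]), array([ 0.5734, -0.554 ]), array([ 0.4461, -0.4625])]
panel outer top L,R
[[0.3476 0.4258 0.0983]
 [0.3393 0.4193 0.0993]
 [0.4796 0.0925 0.1029]]
panel z.092 [array([0.3489, 0.4288]), array([0.3376, 0.4228]), array([0.4784, 0.094 ]), array([0.4867, 0.1013])]
pan back rim z.028 [array([0.6252, 0.1706]), array([0.4938, 0.4804])]
panback L
[[0.4907 0.4734 0.0417]]
knobtop
[[0.5484 0.0734 0.1461]]
pivot
[[0.6042 0.1383 0.1141]]
face right top corner
[[0.6317 0.1412 0.1426]]
```

```bash
cat >> h.py <<'E'
def rot(yaw):
    a=np.radians(yaw);Y=np.array([-np.sin(a),np.cos(a),0]);Z=np.array([0,0,-1.]);return np.c_[np.cross(Y,Z),Y,Z]
def best(yaw,p):
    c=[(abs(q[6]),y) for y in(yaw,yaw+180) if (q:=ik(p,rot(y))) is not None];return rot(min(c)[1])
def fz(n=25):
    f=[]
    for _ in range(n): pause(.02);f.append(state()["force"])
    return np.round(np.mean(f,0),2)
def st(m=""):
    s=state();print(m,"t%.1f"%s["time_s"],np.round(s["tcp_pos"],4),"w%.3f"%s["gripper_width"],"gf",np.round(s["grasp_force"],1),"F",np.round(s["force"],1))
E
cat > m2.py <<'E'
from m import *
print("----")
for n,pts,z in [("lidA",[(35,371),(52,240),(186,258),(168,389)],.066),("ribA",[(96,356),(110,266),(127,267),(113,357)],.096),("lidB",[(300,188),(325,63),(452,88),(431,213)],.066),("ribB",[(369,174),(385,90),(403,93),(387,177)],.096),("log",[(438,510),(435,388),(482,387),(489,509)],.034),("jartop",[(543,10)],.1),("jarbot",[(503,45)],.004)]:
    print(n,np.round(np.mean([plane(t1(p),T,z) for p in pts],0),4))
for n,p,z in[("knob",(660,188),.137),("pivot",(558,96),.108)]: print(n,np.round(plane(t2(p),T,z),4))
E
python3 m2.py | sed '1,/----/d'
cat > a1.py <<'E'
from h import *
A=(.4905,-.0555,-9.5)
R=best(A[2],[A[0],A[1],.2]);move_pose([A[0],A[1],.2],R);move_gripper(.55,40)
movel([A[0],A[1],.12],speed=.12);b=fz();st("above")
movel([A[0],A[1],.070],speed=.08);st("down")
move_gripper(0,60);st("grip")
movel([A[0],A[1],.10],speed=.06);pause(.4);print("A weight",fz(40)-b);st()
E
python3 a1.py
```

```text
lidA [ 0.4918 -0.0557]
ribA [ 0.4918 -0.0558]
lidB [ 0.6196 -0.2527]
ribB [ 0.6168 -0.2524]
log [ 0.3942 -0.3122]
jartop [ 0.706  -0.3689]
jarbot [ 0.7056 -0.3699]
knob [0.5502 0.0745]
pivot [0.6097 0.1393]
above t4.0 [ 0.4907 -0.0555  0.1203] w0.550 gf 0.0 F [ 1.   0.4 -1. ]
down t4.8 [ 0.4908 -0.0557  0.0702] w0.549 gf 0.0 F [-0.8  0.2 -0.2]
grip t5.2 [ 0.4911 -0.0553  0.0705] w0.150 gf 60.7 F [ 0.1 -0.   2.2]
A weight [-0.26  0.15 -1.61]
 t6.9 [ 0.4905 -0.0555  0.1   ] w0.150 gf 60.1 F [-0.  -0.5 -1.2]
```

A weighs about 0.16 kg, so it must be the empty one (the full one exceeds 0.2 kg). It goes to the tray.

```bash
cat > a2.py <<'E'
from h import *
c=[.5545,-.4445]
movel([.4905,-.0555,.2]);st("lift")
R=best(-36,[*c,.2]);movel([*c,.2],R,speed=.2);st("over")
movel([*c,.10],speed=.12);st();movel([*c,.0755],speed=.04);st("placed")
move_gripper(.4);movel([*c,.13],speed=.12)
B=(.617,-.252,-12.9);R=best(B[2],[B[0],B[1],.2])
movel([*c,.2]);move_pose([B[0],B[1],.2],R);move_gripper(.5)
movel([B[0],B[1],.12],speed=.12);b=fz();movel([B[0],B[1],.070],speed=.08);st("down")
cv2.imwrite("pics/tray1.png",snapshot("top"))
move_gripper(0,80);st("grip")
movel([B[0],B[1],.10],speed=.06);pause(.4);print("B weight",fz(40)-b);st()
E
python3 a2.py
```

```text
lift t7.8 [ 0.4897 -0.0552  0.1992] w0.154 gf 60.1 F [-0.  -0.6 -2.1]
over t9.9 [ 0.5549 -0.4436  0.2001] w0.154 gf 60.2 F [ 1.4 -0.1 -1.6]
 t10.9 [ 0.5549 -0.4451  0.1011] w0.151 gf 60.2 F [-0.3  0.4 -1.1]
placed t11.6 [ 0.5545 -0.4446  0.0754] w0.150 gf 60.1 F [-0.1 -0.6 -2.2]
down t16.3 [ 0.6172 -0.2523  0.0702] w0.500 gf 0.0 F [-0.1 -0.2  0.4]
grip t16.7 [ 0.6176 -0.2516  0.0707] w0.147 gf 77.9 F [0.  2.2 2.1]
B weight [-0.11  0.1  -4.26]
 t18.4 [ 0.617 -0.252  0.1  ] w0.149 gf 77.9 F [-0.1 -1.2 -3.6]
```

```bash
cat >> h.py <<'E'
XD=np.array([.92,.392]);YD=np.array([-.392,.92]);D=np.array([.488,.2926]);YAW=23.1
def dr(x,y): return list(D+x*XD+y*YD)
E
cat > a3.py <<'E'
from h import *
s=state();p=s["tcp_pos"]
movel([p[0],p[1],.22]);st("lift")
c=dr(-.005,.06);R=best(YAW,[*c,.22]);print(c)
movel([*c,.22],R,speed=.2);st("over")
movel([*c,.11],speed=.12);st();movel([*c,.0835],speed=.04);st("placed")
move_gripper(.4);st("rel");movel([*c,.22])
L=[.394,-.3115];R=best(-1,[*L,.2]);move_pose([*L,.2],R)
st();cv2.imwrite("pics/top2.png",snapshot("top"))
E
python3 a3.py
```

```text
lift t19.4 [ 0.6164 -0.2515  0.2187] w0.148 gf 78.0 F [ 0.6 -0.2 -4.8]
[np.float64(0.45988), np.float64(0.34584000000000004)]Traceback (most recent call last):
  File "a3.py", line 5, in <module>
    movel([*c,.22],R,speed=.2);st("over")
    ~~~~~^^^^^^^^^^^^^^^^^^^^^
workcell.MotionError: the arm cannot follow that straight line within its joint ranges
```

```bash
sed -i 's/^movel(\[\*c,.22\],R,speed=.2)/print(ik([*c,.22],R),state()["joint_positions"]);move_pose([*c,.22],R)/' a3.py; python3 a3.py
```

```text
lift t19.6 [ 0.6161 -0.2511  0.219 ] w0.149 gf 78.0 F [-0.7  0.6 -3.7]
[np.float64(0.45988), np.float64(0.34584000000000004)]
[  0.31768023  33.37262199 -61.71201996  81.96804236  29.29514036
  81.868691    51.67943261] [ -5.46869848  38.54920743  49.00654929  68.10771607 -28.15521414
  85.0680896  -63.69972524]
over t21.8 [0.4611 0.3445 0.2195] w0.001 gf 0.0 F [ 0.  -0.4  0.5]
 t22.9 [0.4603 0.3465 0.1109] w-0.002 gf 0.0 F [-0.3 -0.5  0.5]
placed t23.7 [0.4599 0.346  0.0836] w0.004 gf 0.0 F [-0.2  0.2  0.4]
rel t24.1 [0.46   0.3459 0.0836] w0.398 gf 0.0 F [-0.7  0.6 -0.4]
 t27.5 [ 0.3949 -0.3103  0.1996] w0.402 gf 0.0 F [ 0.5  0.9 -0.9]
```

View pics/top2.png

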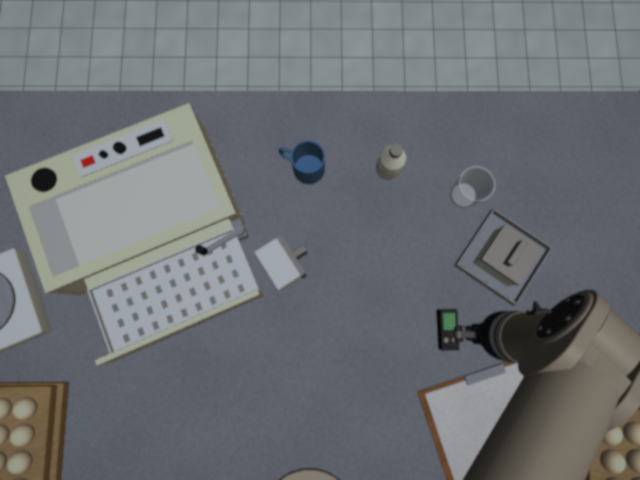

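The top view shows the full caddy dropped in transit. It now lies on its side at about (280,262) with the rib pointing right at (301,252), and it knocked the latch across (knob at 202,250). The empty caddy stands in the tray at (510,255) and the logger is still at (448,330). I'll place the logger first at the pan's left, then recover the caddy, swinging with joint 1 alone so the heights stay exact.

```bash
cat >> h.py <<'E'
Q0=np.array([-69.998,17.813,.802,86.603,-.252,75.585,-1.558])
def neutral(xy):
    q=Q0.copy();q[0]=-np.degrees(np.arctan2(xy[1],xy[0]))-1;set_joints(list(q))
def swing(xy): # carry round the base at constant height by joint 1 only
    q=np.array(state()["joint_positions"],float);p=state()["tcp_pos"]
    d=np.degrees(np.arctan2(xy[1],xy[0])-np.arctan2(p[1],p[0]));n=max(1,int(abs(d)/30))
    for i in range(n):
        q[0]-=d/n;set_joints(list(q));st("sw")
def held(): return state()["grasp_force"]>5
E
cat > a4.py <<'E'
from h import *
L=[.394,-.3115]
neutral(L);st();print(np.round(state()["joint_positions"],1))
R=best(-1,[*L,.2]);movel([*L,.2],R);move_gripper(.85);print(np.round(state()["joint_positions"],1))
cv2.imwrite("pics/w1.png",snapshot("wrist"))
movel([*L,.06]);movel([*L,.005],speed=.06);st("down");move_gripper(0,70);st("grip")
movel([*L,.2]);st("lift")
c=dr(0,.10);swing(c);st("over?")
R=best(YAW,[*c,.2]);movel([*c,.2],R);st("over");print(np.round(state()["joint_positions"],1))
movel([*c,.07],speed=.12);movel([*c,.0185],speed=.05);st("placed")
move_gripper(.62);st("rel");movel([*c,.25])
neutral(c);w=camera_info("wrist");np.save("wc.npy",w,allow_pickle=True);cv2.imwrite("pics/w2.png",snapshot("wrist"));cv2.imwrite("pics/top3.png",snapshot("top"));cv2.imwrite("pics/side3.png",snapshot("side"))
E
python3 a4.py
python3 - <<'E'
import cv2,numpy as np
t=cv2.imread("pics/top3.png")[190:370,80:330];s=cv2.imread("pics/side3.png")[90:290,160:360]
t=cv2.resize(t,None,fx=3.2,fy=3.2,interpolation=2);cv2.imwrite("pics/t3.png",t)
s=cv2.resize(s,None,fx=3,fy=3,interpolation=2);cv2.imwrite("pics/s3.png",s)
E
```

```text
t28.4 [ 0.4229 -0.351   0.2308] w0.395 gf 0.0 F [ 0.9 -0.  -0.6]
[37.3 17.8  0.8 86.6 -0.3 75.6 -1.6]
[ 30.3  13.4   7.4  97.1  -1.8  69.7 -52.9]
down t32.0 [ 0.3944 -0.3118  0.0054] w0.847 gf 0.0 F [0.5 0.2 0.1]
grip t32.4 [ 0.3946 -0.312   0.0056] w0.453 gf 71.7 F [ 0.2 -0.1  3.1]
lift t33.9 [ 0.3934 -0.311   0.199 ] w0.457 gf 71.1 F [-0.2  0.7 -1. ]
sw t35.2 [0.5013 0.0077 0.1989] w0.456 gf 70.9 F [ 0.7 -0.4 -1.3]
sw t36.5 [0.3824 0.3243 0.199 ] w0.455 gf 70.9 F [ 0.7  0.4 -1.2]
over? t36.5 [0.3824 0.3243 0.199 ] w0.455 gf 70.9 F [ 0.7  0.4 -1.2]
over t38.8 [0.4488 0.3845 0.2   ] w0.459 gf 70.9 F [-0.7  0.3 -1. ]
[-33.8  24.3 -12.2  82.4   5.2  73.9  66.8]
placed t41.2 [0.4491 0.3849 0.0189] w0.455 gf 70.9 F [0.5 0.2 0.2]
rel t41.5 [0.4491 0.3848 0.0189] w0.621 gf 0.0 F [ 0.4 -0.3 -0.2]
```

View pics/t3.png

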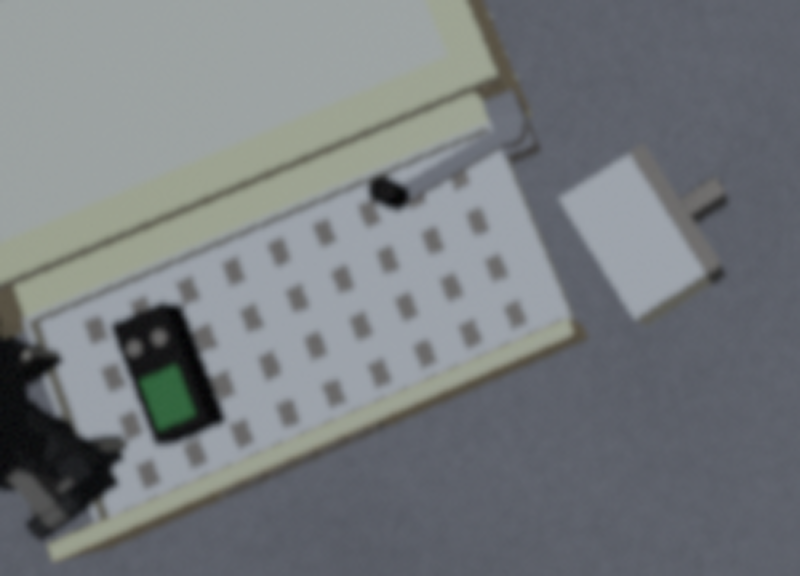

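View pics/s3.png

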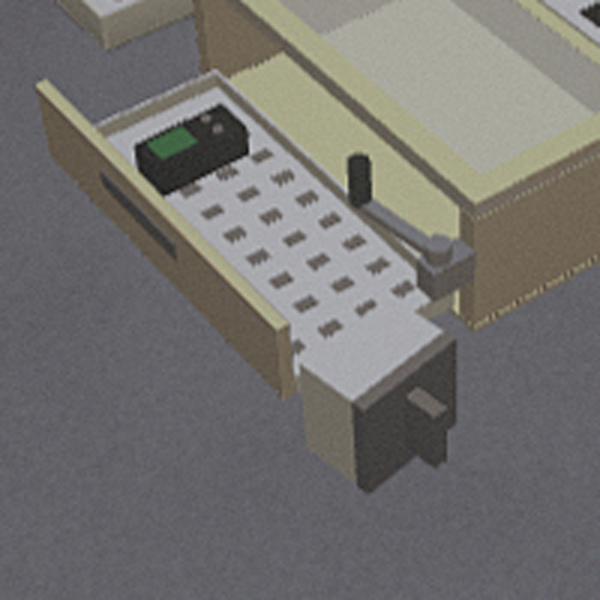

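The crops show the logger flat in the pan at t3 (168,375). The full caddy lies on its x face with its top face corners at (558,198), (638,322), (718,270), (638,148) and the rib upright at (705,197). The latch is across, with the knob at (388,192). I'll plan a tilted regrasp that turns it upright.

```bash
cat > b.py <<'E'
from h import *
from scipy.spatial.transform import Rotation as Ro
f=lambda p:((p[0]+.5)/3.2-.5+80,(p[1]+.5)/3.2-.5+190)
T=P("top");g=lambda p,z:plane(f(p),T,z)
c=[g(p,.094) for p in[(558,198),(638,322),(718,270),(638,148)]]
rib=[g(p,.077) for p in[(690,207),(722,186)]]
u=(c[3]-c[0]+c[2]-c[1]);u/=np.linalg.norm(u);v=np.array([-u[1],u[0]])
cc=np.mean(c,0);O=np.r_[cc-.033*u,.047];UP=np.array([0,0,1.]);U=np.r_[u,0];V=np.r_[v,0]
if __name__=="__main__":
    print(np.round(c,4).tolist(),"sides",np.linalg.norm(c[3]-c[0]),np.linalg.norm(c[1]-c[0]),"O",O,"u ang",np.degrees(np.arctan2(u[1],u[0])),"ribend",np.round(rib,4),[(r-O[:2])@u for r in rib],[(r-O[:2])@v for r in rib])
def pose(a,sgn,su=.006,sup=.012):
    a=np.radians(a);d=-(np.cos(a)*UP+np.sin(a)*U);Y=sgn*V
    R=np.c_[np.cross(Y,d),Y,d];G=O+(.081+su)*U+sup*UP
    return G+.019*d,R
ROT=np.c_[UP,V,-U]@np.c_[U,V,UP].T
def fin(a,sgn,psi,X,**k):
    p,R=pose(a,sgn,**k);M=Ro.from_euler("z",psi,degrees=True).as_matrix()@ROT
    return np.array(X)+M@(p-O),M@R
if __name__=="__main__":
    print(np.round(ROT@U,2),np.linalg.det(ROT))
    for a in(0,15,30,45):
      for s in(1,-1):
        p,R=pose(a,s);i=[ik(p+[0,0,h],R) for h in(0,.1)]
        print(a,s,[None if q is None else np.round(q).tolist() for q in i])
        ok=[]
        for X in([.5,-.1],[.6,-.1],[.55,0],[.5,-.05]):
          for psi in range(-90,181,15):
            q=[ik(fin(a,s,psi,[*X,z])[0],fin(a,s,psi,[*X,z])[1]) for z in(.001,.1)]
            if all(k is not None for k in q): ok.append((X,psi,np.round(q[0]).tolist()))
        print(len(ok),ok[::max(1,len(ok)//4)])
E
python3 b.py
```

```text
[[0.5599, 0.1092], [0.4785, 0.056], [0.5119, 0.0042], [0.593, 0.0571]] sides 0.061737153782417634 0.09730711174108907 O [0.51805926 0.08443592 0.047     ] u ang -57.39211532708879 ribend [[0.5557 0.0236]
 [0.5698 0.0022]] [np.float64(0.07156843312500942), np.float64(0.097180839145652)] [np.float64(-0.001091204387614175), np.float64(-0.0007551914483119276)]
[0. 0. 1.] 1.0
0 1 [[-11.0, 30.0, 12.0, 98.0, -7.0, 52.0, 36.0], [-12.0, 23.0, 12.0, 93.0, -5.0, 65.0, 34.0]]
54 [([0.5, -0.1], -75, [-30.0, 79.0, 35.0, 60.0, 23.0, 116.0, -42.0]), ([0.5, -0.1], 165, [49.0, 78.0, -31.0, 60.0, -29.0, 114.0, -137.0]), ([0.6, -0.1], 120, [42.0, 63.0, 1.0, 91.0, -77.0, 97.0, -115.0]), ([0.55, 0], 135, [19.0, 65.0, 22.0, 95.0, -81.0, 114.0, -108.0]), ([0.5, -0.05], 150, [30.0, 67.0, 11.0, 82.0, -61.0, 116.0, -112.0])]
0 -1 [[-44.0, 46.0, 64.0, 100.0, -45.0, 65.0, -113.0], [-45.0, 36.0, 65.0, 94.0, -34.0, 72.0, -121.0]]
54 [([0.5, -0.1], -75, [-33.0, 81.0, 43.0, 60.0, 18.0, 114.0, 142.0]), ([0.5, -0.1], 165, [49.0, 78.0, -31.0, 60.0, -29.0, 114.0, 43.0]), ([0.6, -0.1], 120, [42.0, 63.0, 1.0, 91.0, -77.0,
[... 1983 characters left out ...]
]
72 [([0.5, -0.1], -90, [-20.0, 53.0, 29.0, 73.0, 3.0, 95.0, -52.0]), ([0.5, -0.1], 180, [-2.0, 60.0, 54.0, 75.0, -51.0, 114.0, -93.0]), ([0.55, 0], -90, [-23.0, 59.0, 27.0, 58.0, -1.0, 106.0, -58.0]), ([0.5, -0.05], -90, [-23.0, 53.0, 28.0, 72.0, 2.0, 98.0, -56.0])]
45 -1 [[-12.0, 64.0, 54.0, 73.0, -61.0, 112.0, -104.0], [-7.0, 52.0, 43.0, 69.0, -52.0, 113.0, -113.0]]
71 [([0.5, -0.1], -90, [-4.0, 50.0, 0.0, 72.0, 20.0, 99.0, 114.0]), ([0.5, -0.1], 180, [13.0, 51.0, 22.0, 74.0, -34.0, 102.0, 73.0]), ([0.6, -0.1], 180, [14.0, 62.0, 20.0, 51.0, -39.0, 111.0, 63.0]), ([0.55, 0], 165, [7.0, 47.0, 20.0, 82.0, -45.0, 92.0, 58.0]), ([0.5, -0.05], 150, [11.0, 41.0, 26.0, 96.0, -50.0, 86.0, 61.0])]
```

```bash
cat > b2.py <<'E'
from b import *
for s in(1,-1):
  for X in([.5,-.1],[.56,-.1],[.5,-.0]):
    for psi in(0,15,30,45,60):
      p,R=fin(30,s,psi,[*X,.001]);q=ik(p,R);q2=ik(p+[0,0,.1],R)
      print(s,X,psi,None if q is None else np.round(q).tolist(),q2 is not None)
p,R=pose(30,1)
move_pose(p-.12*R[:,2],R);move_gripper(.5,110);st("pre");print(np.round(state()["joint_positions"]))
cv2.imwrite("pics/w4.png",snapshot("wrist"))
E
python3 b2.py
```

```text
1 [0.5, -0.1] 0 [-45.0, 32.0, 19.0, 132.0, 80.0, 51.0, -68.0] True
1 [0.5, -0.1] 15 [-42.0, 28.0, 19.0, 143.0, 107.0, 48.0, -82.0] True
1 [0.5, -0.1] 30 None False
1 [0.5, -0.1] 45 None False
1 [0.5, -0.1] 60 None False
1 [0.56, -0.1] 0 [-44.0, 35.0, 23.0, 124.0, 78.0, 47.0, -62.0] True
1 [0.56, -0.1] 15 [-43.0, 32.0, 26.0, 135.0, 108.0, 42.0, -78.0] True
1 [0.56, -0.1] 30 [-21.0, 27.0, 10.0, 144.0, 138.0, 49.0, -87.0] True
1 [0.56, -0.1] 45 [56.0, 45.0, -62.0, 146.0, 152.0, 64.0, -45.0] True
1 [0.56, -0.1] 60 [73.0, 46.0, -62.0, 143.0, 175.0, 42.0, -42.0] True
1 [0.5, -0.0] 0 [-54.0, 34.0, 16.0, 124.0, 66.0, 58.0, -62.0] True
1 [0.5, -0.0] 15 [-53.0, 30.0, 14.0, 136.0, 86.0, 52.0, -72.0] True
1 [0.5, -0.0] 30 [-46.0, 26.0, 11.0, 147.0, 113.0, 52.0, -84.0] True
1 [0.5, -0.0] 45 None False
1 [0.5, -0.0] 60 None False
-1 [0.5, -0.1] 0 [-19.0, 31.0, -12.0, 131.0, 85.0, 66.0, 111.0] True
-1 [0.5, -0.1] 15 [-17.0, 27.0, -10.0, 142.0, 106.0, 61.0, 103.0] True
-1 [0.5, -0.1] 30 None False
-1 [0.5, -0.1] 45 None False
-1 [0.5, -0.1] 60 None False
-1 [0.56, -0.1] 0 [-17.0, 34.0, -10.0, 123.0, 86.0, 65.0, 117.0] True
-1 [0.56, -0.1] 15 [-31.0, 30.0, 11.0, 135.0, 107.0, 49.0, 105.0] True
-1 [0.56, -0.1] 30 [32.0, 39.0, -52.0, 142.0, 130.0, 73.0, 121.0] True
-1 [0.56, -0.1] 45 [56.0, 45.0, -62.0, 146.0, 152.0, 64.0, 135.0] True
-1 [0.56, -0.1] 60 [73.0, 46.0, -62.0, 143.0, 175.0, 42.0, 138.0] True
-1 [0.5, -0.0] 0 [-27.0, 34.0, -16.0, 123.0, 75.0, 74.0, 113.0] True
-1 [0.5, -0.0] 15 [-41.0, 29.0, 1.0, 136.0, 88.0, 59.0, 108.0] True
-1 [0.5, -0.0] 30 [-9.0, 30.0, -31.0, 145.0, 111.0, 70.0, 105.0] True
-1 [0.5, -0.0] 45 None False
-1 [0.5, -0.0] 60 None False
pre t46.3 [ 0.5923 -0.0299  0.147 ] w0.498 gf 0.0 F [-0.2 -0.1  0.4]
[  5.  43.  16.  67. -29.  96.  55.]
```

View pics/w4.png

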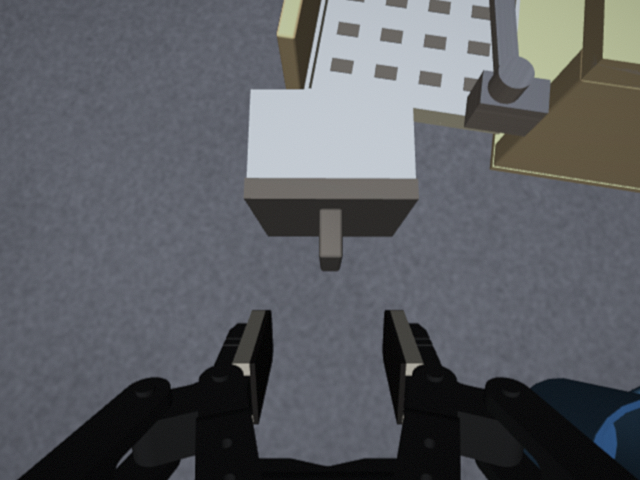

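The wrist view shows the rib at (330,240), centred between the open fingers at columns 255 and 400, so alignment is right. Next: grasp, lift, turn upright and stand it on the open bench.

```bash
cat > b3.py <<'E'
from b import *
k=dict(su=.011,sup=.011);a=45;psi=-85;X=[.47,-.14]
print("mug",plane((309,163),T,.09))
p,R=pose(a,1,**k)
movel(p-.11*R[:,2],R);movel(p,speed=.08);st("at");move_gripper(0,115);st("grip")
movel(p+[0,0,.02],speed=.05);st("up1");movel(p+[0,0,.15],speed=.12);st("up")
pf,Rf=fin(a,1,psi,[*X,.17],**k)
# staged: caddy orientation and place interpolated together
p0=p+[0,0,.15];O0=O+[0,0,.15];M1=Ro.from_euler("z",psi,degrees=True);Vv=Ro.from_matrix(ROT).as_rotvec()
for t in np.linspace(0,1,7)[1:]:
    M=(Ro.from_euler("z",psi*t,degrees=True)*Ro.from_rotvec(Vv*t)).as_matrix()
    Ot=O0*(1-t)+np.array([*X,.17])*t;tg=Ot+M@(p-O);Rt=M@R
    try: movel(tg,Rt,speed=.12)
    except MotionError as e: print(t,e);move_pose(tg,Rt)
    st("%.2f"%t)
cv2.imwrite("pics/side5.png",snapshot("side"));print(np.round(state()["joint_positions"]))
E
python3 b3.py
```

```text
mug [ 0.75503793 -0.0063184 ]
at t48.3 [0.5608 0.0177 0.0448] w0.502 gf 0.0 F [ 0.5 -0.  -0.1]
grip t48.7 [0.561  0.0182 0.045 ] w0.134 gf 112.4 F [ 1.7 -0.9  0.6]
up1 t49.2 [0.5604 0.018  0.0645] w0.138 gf 112.9 F [-0.2 -0.2 -4.6]
up t50.4 [0.5599 0.0183 0.1935] w0.141 gf 112.7 F [-0.3 -0.3 -4.7]
0.17 t51.0 [ 0.5341 -0.0243  0.2102] w0.135 gf 112.8 F [ 0.6  0.6 -4.6]
0.33 t51.6 [ 0.5074 -0.0577  0.2241] w0.137 gf 113.0 F [ 0.1  0.4 -3.9]
0.50 t52.1 [ 0.4844 -0.0834  0.2361] w0.139 gf 113.1 F [ 0.3  0.4 -3.4]
0.67 t52.6 [ 0.4693 -0.1033  0.245 ] w0.141 gf 112.9 F [-0.2 -1.1 -4. ]
0.83 t53.1 [ 0.4639 -0.1212  0.2495] w0.138 gf 113.1 F [-0.5 -0.7 -3.1]
1.00 t53.6 [ 0.4679 -0.1422  0.249 ] w0.137 gf 113.3 F [-1.2  0.  -4.6]
[-23.  38.  34.  74.  12. 105. -41.]
```

Still held. Lower it, release and look.

```bash
cat > b4.py <<'E'
from b import *
k=dict(su=.011,sup=.011);X=[.47,-.14]
for z,v in((.03,.12),(.006,.05),(.0015,.03)):
    pf,Rf=fin(45,1,-85,[*X,z],**k);movel(pf,speed=v);st("z%.4f"%z)
move_gripper(.45);st("rel");movel(pf-.12*Rf[:,2]+[0,0,.03]);
neutral([.35,-.45]);cv2.imwrite("pics/top6.png",snapshot("top"));cv2.imwrite("pics/side6.png",snapshot("side"))
E
python3 b4.py
python3 - <<'E'
import cv2,numpy as np
t=cv2.imread("pics/top6.png")[190:390,180:480];s=cv2.imread("pics/side6.png")[170:370,200:400]
t=cv2.resize(t,None,fx=1.5,fy=1.5,interpolation=2);s=cv2.resize(s,None,fx=1.5,fy=1.5,interpolation=2)
cv2.imwrite("pics/c6.png",np.hstack([t,s]))
E
```

```text
z0.0300 t55.0 [ 0.4686 -0.1418  0.1094] w0.138 gf 113.3 F [ 0.7 -0.2 -4.4]
z0.0060 t55.6 [ 0.468  -0.1416  0.0845] w0.140 gf 113.3 F [ 0.5 -0.  -4.1]
z0.0015 t55.9 [ 0.4681 -0.1414  0.08  ] w0.135 gf 113.2 F [-0.5  0.3 -4.4]
rel t56.3 [ 0.4681 -0.1418  0.0806] w0.454 gf 0.0 F [ 0.8 -1.   0.5]
```

View pics/c6.png

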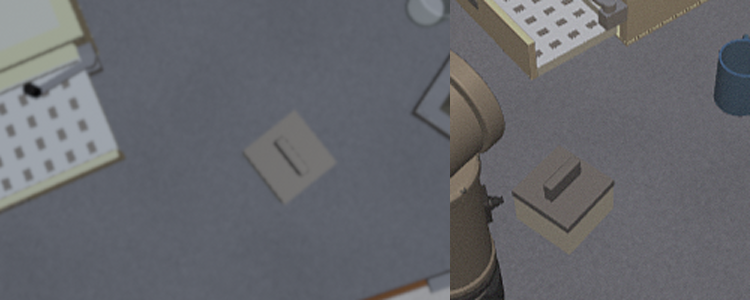

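The caddy stands upright at c6 (290,157) with the rib running from (277,141) to (304,172). Now I'll swing the latch back clear by gripping its knob.

```bash
cat > l1.py <<'E'
from b import *
k=g((388,186),.137);PV=np.array([.604,.139]);r=k-PV
ang=np.arctan2(r[1],r[0]);print("knob",k,"r",np.linalg.norm(r))
def knob(q): # latch value -> xy
    d=-np.cos(np.pi/6-q)*XD-np.sin(np.pi/6-q)*YD;return PV+.085*d
qs=np.linspace(-.3,2.2,500);q0=qs[np.argmin([np.linalg.norm(knob(q)-k) for q in qs])];print("latch",q0,knob(q0))
# caddy
cc=plane((180+290.5/1.5,190+157/1.5),T,.096);e=[plane((180+x/1.5,190+y/1.5),T,.096) for x,y in((277,141),(304,172))]
print("caddy",cc,np.degrees(np.arctan2(*(e[0]-e[1])[::-1])))
neutral(k);R=best(YAW,[*k,.2]);movel([*k,.2],R);move_gripper(.6,25);print(np.round(state()["joint_positions"]))
movel([*k,.106],speed=.1);st("at");move_gripper(0,25);st("grip")
for q in np.linspace(q0,.05,9)[1:]:
    movel([*knob(q),.106],speed=.08);st("q%.2f"%q)
move_gripper(.6);p=state()["tcp_pos"];movel([p[0],p[1],.23])
neutral([.35,-.45]);cv2.imwrite("pics/top7.png",snapshot("top"))
cv2.imwrite("pics/t7.png",cv2.resize(cv2.imread("pics/top7.png")[190:370,80:400],None,fx=2.4,fy=2.4,interpolation=2))
E
python3 l1.py
```

```text
knob [0.56222785 0.20920684] r 0.08169401723707875
latch 1.959519038076152 [0.56046725 0.21200933]
caddy [ 0.46790923 -0.14040201] 40.33266855914626
[-33.  25.  16.  82.  -7.  74. -84.]
at t64.4 [0.5629 0.2094 0.1068] w0.603 gf 0.0 F [ 0.2 -1.2  0.5]
grip t64.8 [0.5603 0.2156 0.1076] w0.200 gf 25.6 F [-4.5  5.4  4. ]
q1.72 t65.2 [0.5434 0.2031 0.1076] w0.203 gf 25.5 F [-4.1  5.5  5.8]
q1.48 t65.6 [0.5293 0.1873 0.1075] w0.198 gf 25.8 F [-7.3  5.3  9.6]
q1.24 t66.0 [0.519  0.1695 0.1074] w0.206 gf 26.3 F [-10.1   5.1  12.1]
q1.00 t66.4 [0.5137 0.1475 0.1069] w0.202 gf 26.7 F [-13.6   2.4  14.1]
q0.77 t66.8 [0.5159 0.1242 0.1063] w0.200 gf 26.6 F [-9.6 -0.9 10.6]
q0.53 t67.2 [0.5231 0.1035 0.106 ] w0.201 gf 26.4 F [-6.3 -1.9  5.9]
q0.29 t67.6 [0.5347 0.086  0.106 ] w0.204 gf 26.4 F [-5.3 -3.6  4.4]
q0.05 t68.0 [0.5494 0.0729 0.106 ] w0.202 gf 26.3 F [-4.  -2.4  4.3]
```

View pics/t7.png

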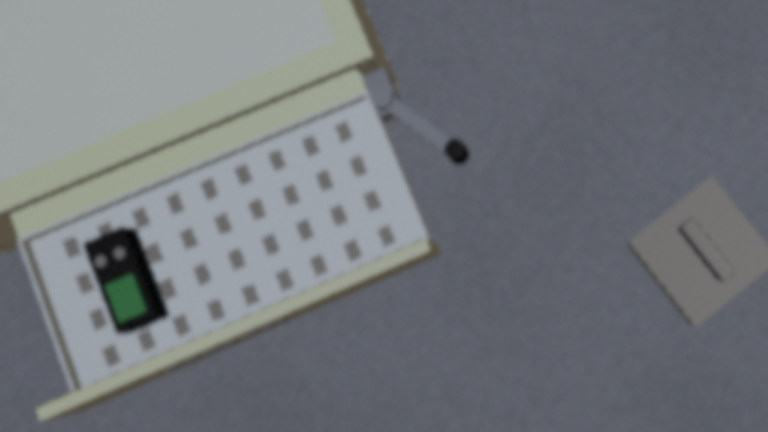

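The view shows the latch clear (knob at t7 (457,151)), the logger flat in the pan at (125,280), and the full caddy upright at (707,250). Now I'll put the caddy in the pan.

```bash
cat > c1.py <<'E'
from h import *
C=[.468,-.140]
neutral(C);R=best(39.5,[*C,.2]);movel([*C,.2],R);move_gripper(.5,115)
movel([*C,.12]);movel([*C,.070],speed=.08);st("down");move_gripper(0,115);st("grip")
movel([*C,.10],speed=.06);st("up");movel([*C,.22],speed=.1)
if not held(): raise SystemExit("lost")
c=dr(0,-.03);swing(c)
R=best(YAW,[*c,.22]);print(c)
if held():
    movel([*c,.22],R,speed=.12);st("over")
    movel([*c,.11],speed=.1);st();movel([*c,.0835],speed=.04);st("placed")
    move_gripper(.45);st("rel");movel([*c,.25])
neutral([.35,-.45]);cv2.imwrite("pics/top8.png",snapshot("top"));cv2.imwrite("pics/side8.png",snapshot("side"))
t=cv2.resize(cv2.imread("pics/top8.png")[190:370,60:300],None,fx=1.7,fy=1.7,interpolation=2);s=cv2.resize(cv2.imread("pics/side8.png")[70:250,160:340],None,fx=1.7,fy=1.7,interpolation=2)
cv2.imwrite("pics/c8.png",np.hstack([t,s]))
E
python3 c1.py
```

```text
down t75.2 [ 0.4685 -0.1401  0.0704] w0.496 gf 0.0 F [ 0.2 -0.  -0.2]
grip t75.6 [ 0.4689 -0.1406  0.0707] w0.140 gf 112.1 F [ 1.3 -1.1  1.9]
up t76.2 [ 0.4678 -0.1399  0.1   ] w0.138 gf 112.3 F [ 0.1  0.4 -4. ]
sw t78.9 [0.432  0.2265 0.2191] w0.141 gf 112.4 F [-0.2 -1.3 -4.7]
[np.float64(0.49976), np.float64(0.265)]
over t81.2 [0.4997 0.2648 0.22  ] w0.141 gf 112.4 F [-0.9  0.  -3.6]
 t82.4 [0.5004 0.2655 0.1109] w0.134 gf 112.4 F [-0.1  0.2 -3.3]
placed t83.2 [0.4998 0.2651 0.0835] w0.137 gf 112.4 F [-0.7  0.5 -4.2]
rel t83.6 [0.5003 0.2654 0.0842] w0.448 gf 0.0 F [-0.6 -0.3 -0.6]
```

View pics/c8.png

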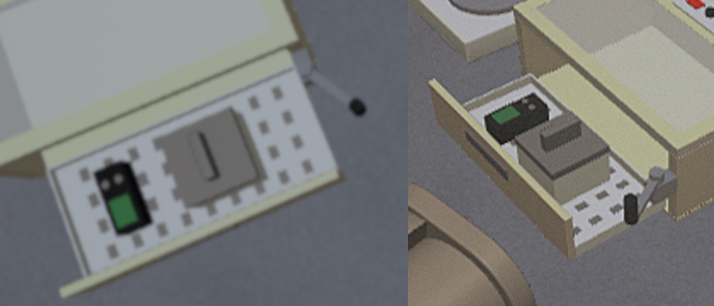

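The caddy stands upright on the pan floor, at c8 (208,158), with the logger flat beside it at (122,197) and the latch clear with its knob at (357,107). Push the drawer home.

```bash
cat > d1.py <<'E'
from h import *
neutral(dr(-.135,0));c=dr(-.135,0);R=best(YAW,[*c,.2]);movel([*c,.2],R);move_gripper(0,30)
movel([*c,.076]);f0=fz(10)
x=-.135;movel([*dr(-.105,0),.076],speed=.06)
x=-.105
while x<.085:
    x+=.005 if x>.03 else .015
    movel([*dr(x,0),.076],speed=.04);f=state()["force"]-f0;F=-(f[:2]@XD)
    print("%.3f %.1f"%(x,F),end="; ")
    if F>9: break
st("end");pause(.3);p=state()["tcp_pos"]
q=p[:2]-.06*XD;movel([*q,p[2]],speed=.1);movel([*q,.23])
neutral([.35,-.45]);cv2.imwrite("pics/top9.png",snapshot("top"));cv2.imwrite("pics/side9.png",snapshot("side"))
t=cv2.resize(cv2.imread("pics/top9.png")[150:330,60:300],None,fx=1.7,fy=1.7,interpolation=2);s=cv2.resize(cv2.imread("pics/side9.png")[50:230,190:370],None,fx=1.7,fy=1.7,interpolation=2)
cv2.imwrite("pics/c9.png",np.hstack([t,s]))
E
python3 d1.py
```

```text
-0.090 -1.1; -0.075 0.1; -0.060 -0.3; -0.045 -0.2; -0.030 -1.1; -0.015 -0.2; 0.000 -0.6; 0.015 -0.3; 0.030 -0.7; 0.045 -0.5; 0.050 -0.3; 0.055 5.9; 0.060 14.8; end t100.1 [0.5359 0.3132 0.0752] w0.003 gf 7.9 F [-13.4  -6.9  11. ]
```

View pics/c9.png

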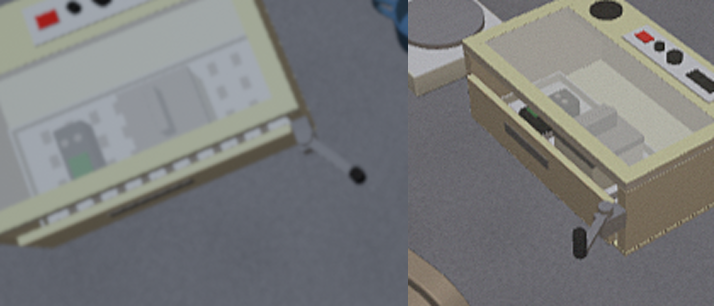

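The drawer is stopped with a small gap still showing between panel and cabinet. I'll compute how far it travelled, using image code since my picture allowance is used up.

```bash
cat > e1.py <<'E'
from h import *
T=P("top");S=P("side")
def prof(img,Pm,y,z,xs): # brightness along drawer x at fixed drawer-y and height
    im=cv2.imread(img).astype(np.float32);pts=[]
    for x in xs:
        w=Pm@np.r_[D+x*XD+y*YD,z,1];pts.append(w[:2]/w[2])
    pts=np.float32(pts);return cv2.remap(im,pts[:,0].copy(),pts[:,1].copy(),cv2.INTER_LINEAR)[:,0]
# cream = r - b large ; print along x at the panel-top height
for name,img,x0 in(("before","pics/top8.png",-.11),("after","pics/top9.png",.02)):
    xs=np.arange(x0,x0+.07,.003)
    for y in(.10,.02,-.08):
        v=prof(img,T,y,.092,xs);print(name,y,[(int(round(x*1000)),int(a[2]-a[0]),int(a.mean())) for x,a in zip(xs,v)])
E
python3 e1.py
```

```text
before 0.1 [(-110, -12, 99), (-107, -12, 98), (-104, -12, 98), (-101, -6, 92), (-98, 7, 80), (-95, 16, 88), (-92, 15, 128), (-89, 11, 151), (-86, 10, 154), (-83, 7, 150), (-80, -4, 150), (-77, -12, 159), (-74, -13, 159), (-71, -12, 156), (-68, -12, 158), (-65, -12, 157), (-62, -12, 158), (-59, -13, 159), (-56, -13, 161), (-53, -13, 160), (-50, -13, 154), (-47, -13, 148), (-44, -13, 150), (-41, -12, 144)]
before 0.02 [(-110, -12, 99), (-107, -12, 99), (-104, -12, 99), (-101, -8, 93), (-98, 0, 81), (-95, 8, 90), (-92, 12, 126), (-89, 10, 150), (-86, 10, 155), (-83, 8, 152), (-80, -2, 151), (-77, -12, 160), (-74, -12, 157), (-71, -10, 145), (-68, -9, 142), (-65, -10, 143), (-62, -10, 145), (-59, -10, 147), (-56, -12, 158), (-53, -13, 163), (-50, -14, 163), (-47, -13, 164), (-44, -13, 163), (-41, -12, 157)]
before -0.08 [(-110, -13, 100), (-107, -12, 100), (-104, -12, 100), (-101, -9, 96), (-98, 2, 85), (-95, 14, 84), (-92, 14, 119), (-89, 9, 150), (-86, 8, 157), (-83, 9, 155), (-80, -1, 154), (-77, -11, 159), (-74, -11, 149), (-71, -4, 122), (-68, 0, 108), (-65, 2, 107), (-62, 2, 104), 
[... 498 characters left out ...]
-13, 101), (26, -12, 101), (29, -13, 100), (32, -13, 101), (35, -12, 101), (38, -12, 101), (41, -8, 96), (44, 4, 86), (47, 15, 76), (50, 13, 66), (53, 4, 61), (56, 9, 76), (59, 16, 91), (62, 17, 127), (65, 12, 153), (68, 10, 158), (71, 8, 153), (74, 0, 142), (77, -6, 138), (80, -6, 132), (83, 0, 112), (86, 9, 116), (89, 11, 146)]
after -0.08 [(20, -13, 105), (23, -13, 105), (26, -13, 104), (29, -13, 104), (32, -13, 106), (35, -13, 106), (38, -12, 106), (41, -10, 103), (44, 0, 93), (47, 12, 80), (50, 18, 76), (53, 19, 76), (56, 19, 77), (59, 19, 86), (62, 16, 121), (65, 11, 153), (68, 10, 159), (71, 10, 153), (74, 7, 131), (77, 2, 111), (80, 2, 104), (83, 7, 95), (86, 10, 106), (89, 10, 141)]
```

The panel's outer face moved from x=-92.5 mm to +61.5 mm, 154 mm of travel ending in a firm stop, so the drawer is home. Now the latch: I'll fit its pivot from the earlier drag points and swing it across.

```bash
cat > l2.py <<'E'
from h import *
from scipy.optimize import least_squares
pts=np.array([[.5603,.2156],[.5434,.2031],[.5293,.1873],[.519,.1695],[.5137,.1475],[.5159,.1242],[.5231,.1035],[.5347,.086],[.5494,.0729]])
s=least_squares(lambda c:np.linalg.norm(pts-c,axis=1)-.085,[.604,.139]);PV=s.x;print(PV,np.round(s.fun,4))
PV=PV-.0015*XD
def knob(q):
    d=-np.cos(np.pi/6-q)*XD-np.sin(np.pi/6-q)*YD;return PV+.085*d
k=np.array([.549,.0735]);qs=np.linspace(-.3,1,500);q0=qs[np.argmin([np.linalg.norm(knob(q)-k) for q in qs])];print("q0",q0,knob(q0))
neutral(k);R=best(YAW,[*k,.2]);movel([*k,.2],R);move_gripper(.6,25)
movel([*k,.107],speed=.1);move_gripper(0,25);st("grip")
for q in np.linspace(q0,2.13,11)[1:]:
    movel([*knob(q),.107],speed=.08);st("q%.2f"%q)
    F=np.linalg.norm(state()["force"][:2])
    if F>30: print("F high");break
move_gripper(.6);p=state()["tcp_pos"];movel([p[0],p[1],.23])
neutral([.35,-.45]);cv2.imwrite("pics/top10.png",snapshot("top"));cv2.imwrite("pics/side10.png",snapshot("side"));st()
T=P("top");im=cv2.imread("pics/top10.png")
def blob(z,c):
    w=T@np.r_[c,z,1];u=w[:2]/w[2];x,y=int(u[0]),int(u[1]);r=14;g=im[y-r:y+r,x-r:x+r].max(2);m=g<45
    yy,xx=np.nonzero(m);print(m.sum());return plane((xx.mean()+x-r,yy.mean()+y-r),T,z)
kk=blob(.130,knob(2.09));d=kk-PV;print("knob",kk,"latch",np.pi/6+np.arctan2(d@YD,-(d@XD)))
E
python3 l2.py
```

```text
[0.59956027 0.1404695 ] [-0.0002 -0.0009 -0.0006  0.0006  0.0011  0.0002 -0.0001 -0.0003 -0.0008]
q0 -0.005611222444889763 [0.5474992  0.07164008]
grip t110.5 [0.5494 0.0735 0.1076] w0.199 gf 25.4 F [0.1 0.8 3.1]
q0.21 t110.9 [0.5347 0.0848 0.1076] w0.198 gf 25.5 F [2.3 0.3 1.6]
q0.42 t111.3 [0.5229 0.0985 0.1075] w0.198 gf 25.7 F [-1.3 -0.8  5.5]
q0.64 t111.7 [0.5144 0.1146 0.1073] w0.205 gf 24.2 F [-3.7 -2.   8. ]
q0.85 t112.0 [0.5113 0.1333 0.1071] w0.199 gf 25.3 F [-2.5 -0.7  7. ]
q1.06 t112.4 [0.5124 0.1511 0.1071] w0.203 gf 26.3 F [-2.1 -0.8  4.7]
q1.28 t112.8 [0.5174 0.1685 0.107 ] w0.201 gf 26.5 F [-0.8 -0.9  4.4]
q1.49 t113.2 [0.5258 0.1848 0.107 ] w0.199 gf 26.6 F [-1.3 -1.1  5.1]
q1.70 t113.5 [0.538  0.1994 0.107 ] w0.201 gf 26.4 F [ 1.9 -0.3  2.7]
q1.92 t113.9 [0.5516 0.2106 0.107 ] w0.201 gf 26.5 F [ 0.2 -1.8  3.2]
q2.13 t114.3 [0.5677 0.2197 0.107 ] w0.200 gf 26.5 F [ 0.  -0.9  2.3]
 t118.3 [ 0.3281 -0.4415  0.2313] w0.603 gf 0.0 F [ 0.1 -0.7  0.5]
67
knob [0.56684568 0.21460952] latch 2.100140353192227
```

```bash
cat > l3.py <<'E'
from h import *
k=np.array([.5668,.2155]);f=lambda s:[*(k+s*XD),.110]
neutral(f(-.05)[:2]);c=f(-.05);R=best(YAW,[c[0],c[1],.2]);movel([c[0],c[1],.2],R);move_gripper(0,25);movel(c);f0=fz(10)
s=-.03
while s<.0:
    s+=.0025;movel(f(s),speed=.03);F=-((state()["force"]-f0)[:2]@XD);print("%.4f %.1f"%(s,F),end="; ")
    if F>6: break
st();movel(f(-.06));c=f(-.06);movel([c[0],c[1],.23]);neutral([.35,-.45]);move_gripper(.6)
cv2.imwrite("pics/top11.png",snapshot("top"));cv2.imwrite("pics/side11.png",snapshot("side"));st()
for n in("top","side"):
    d=cv2.absdiff(cv2.GaussianBlur(cv2.imread(f"pics/{n}9.png"),(5,5),0),cv2.GaussianBlur(cv2.imread(f"pics/{n}11.png"),(5,5),0)).max(2)
    m=(d>22).astype(np.uint8);_,_,st_,ce=cv2.connectedComponentsWithStats(m)
    print(n,[(list(map(int,b)),c.round().tolist()) for b,c in zip(st_[1:],ce[1:]) if b[4]>12])
E
python3 l3.py
```

```text
-0.0275 0.9; -0.0250 0.4; -0.0225 0.1; -0.0200 0.6; -0.0175 0.4; -0.0150 -0.2; -0.0125 4.7; -0.0100 8.7;  t126.3 [0.5544 0.2104 0.1096] w-0.006 gf 4.3 F [-8.3 -2.6  6. ]
 t130.8 [ 0.3271 -0.4422  0.2313] w0.597 gf 0.0 F [-0.9  0.2 -0.6]
top [([192, 230, 43, 21, 298], [211.0, 240.0]), ([244, 234, 5, 5, 19], [246.0, 236.0]), ([265, 247, 11, 12, 97], [270.0, 253.0]), ([591, 347, 16, 7, 73], [598.0, 350.0]), ([610, 346, 14, 12, 116], [617.0, 351.0]), ([567, 355, 16, 10, 100], [574.0, 359.0]), ([626, 356, 4, 5, 15], [628.0, 358.0]), ([552, 363, 30, 18, 341], [565.0, 371.0]), ([542, 376, 15, 29, 274], [549.0, 388.0]), ([562, 390, 4, 4, 13], [564.0, 391.0]), ([559, 395, 12, 8, 32], [564.0, 399.0]), ([559, 396, 21, 19, 132], [568.0, 405.0])]
side [([279, 139, 24, 32, 234], [287.0, 153.0]), ([298, 176, 8, 11, 44], [301.0, 181.0]), ([286, 183, 11, 20, 163], [291.0, 193.0]), ([171, 200, 41, 35, 72], [194.0, 218.0]), ([187, 216, 23, 22, 47], [199.0, 226.0]), ([105, 231, 56, 47, 88], [131.0, 251.0]), ([131, 231, 6, 6, 16], [134.0, 233.0]), ([140, 265, 15, 16, 50], [147.0, 272.0]), ([123, 279, 33, 33, 85], [139.0, 295.0]), ([166, 356, 23, 39, 101], [174.0, 373.0]), ([190, 395, 13, 13, 78], [197.0, 401.0]), ([240, 400, 4, 5, 15], [241.0, 402.0]), ([222, 400, 31, 32, 320], [237.0, 420.0]), ([204, 402, 17, 19, 116], [212.0, 412.0])]
```

Only the latch moved, and it is now firmly against its stop. Nothing else in the scene changed, so I'm handing in.

```bash
python3 -c "
from workcell import *
print(close_job())"
```

```text
the job is handed in; nothing more can be done
None
```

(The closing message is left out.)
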